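Put the trap gauges away in the clip rail

TASK

The trap has been set, so put the two gauges standing in the cherry wedge block away. First dip the tip of the steel depth gauge (blue handle) about 20 mm into the small oil cup against rust; then press it, upright and from the side, into the clip with the blue tag on the rail, with its collar just above the clip, until it snaps fully home. Put the brass gauge (yellow handle, no oil needed) into the clip with the yellow tag in the same way, before or after the steel one, let go of both, and leave everything else where it is.

Things in the scene. Friction and masses are not known exactly. Their poses are not given: they have to be found in the camera images.
- steel_gauge: Steel depth gauge with a blue handle, about 0.14 kg, with dark graduation rings every 10 mm on the rod. Upright; origin at the centre of its tip, z up along the rod. From the tip up: round rod 12 mm in diameter, 100 mm long (last 5 mm tapered); collar 30 mm in diameter, 6 mm thick (underside 100 mm above the tip); round blue handle 22 mm in diameter, 64 mm long (106 to 170 mm above the tip).
- brass_gauge: Brass gauge with a yellow handle, about 0.15 kg, plain rod. Upright; origin at the centre of its tip, z up along the rod. From the tip up: round rod 12 mm in diameter, 100 mm long (last 5 mm tapered); collar 30 mm in diameter, 6 mm thick (underside 100 mm above the tip); round yellow handle 22 mm in diameter, 64 mm long (106 to 170 mm above the tip).
- steel_gauge_tip (a point): Centre of the tip of the steel gauge.
- brass_gauge_tip (a point): Centre of the tip of the brass gauge.
- steel_gauge_neck (a point): Point on the steel gauge's axis, 91 mm above its tip and 9 mm below its collar: it lies on the clip's origin when the gauge is home with its collar resting on the jaws.
- brass_gauge_neck (a point): The same point on the brass gauge.
- wedge_block: Cherry block, fixed, 70 x 150 mm, 58 mm high, with a sloping toe on its -x side reaching 85 mm from the centre. Origin: underside centre of the 70 x 150 mm part, z up. Two upright holes (13.8 mm wide, 40 mm deep) at y = -45 and +45 mm; each holds one gauge, either way round, tip 18 mm above the bench. A gauge is free when raised 45 mm.
- rail: Aluminium clip rail, fixed, at the left: a level bar 320 mm long, 24 mm deep, its top 118 mm above the bench, on a post at each end; its front faces the middle of the bench. Origin on the bench under the middle of the bar; -x is the front, y along the bar, z up. Three clips 90 mm apart, in any order (one in the middle), seats 22 mm in front of the bar's centre line.
- steel_clip_seat (a point): Seat of the steel gauge's clip, the one with a blue tag, fixed on the rail's front: where the rod's axis lies once home, at half the jaws' height, 112 mm above the bench. z up; the mouth opens along -x, so a rod is pressed in along +x; y runs along the rail. Press the rod in with its collar above the jaws (see steel_clip).
- brass_clip_seat (a point): Seat of the brass gauge's clip, the one with a yellow tag, fixed on the rail's front: where the rod's axis lies once home, at half the jaws' height, 112 mm above the bench. z up; the mouth opens along -x, so a rod is pressed in along +x; y runs along the rail. Press the rod in with its collar above the jaws (see brass_clip).
- steel_clip: Spring clip, origin and axes as its seat: two sprung steel jaws 18 mm high (9 mm above and below the seat), 25 mm wide over the flared mouth 12.5 mm in front of the seat, 8 mm between the lips 4.5 mm in front. About 6 N of push snaps the rod past the lips and the jaws then draw it in. A fixed back plate stops the rod at the seat. A blue tag, 26 x 30 mm, lies on the rail 10 to 36 mm behind the seat.
- brass_clip: Spring clip, origin and axes as its seat: two sprung steel jaws 18 mm high (9 mm above and below the seat), 25 mm wide over the flared mouth 12.5 mm in front of the seat, 8 mm between the lips 4.5 mm in front. About 6 N of push snaps the rod past the lips and the jaws then draw it in. A fixed back plate stops the rod at the seat. A yellow tag, 26 x 30 mm, lies on the rail 10 to 36 mm behind the seat.
- probe_clip_seat (a point): The third clip, green tag, already taken by the alloy probe. Same origin and axes as the others.
- alloy_probe: Aluminium probe with a green handle, same shape and size as the gauges, already in its clip (green tag): leave it there. Origin at its tip, z up.
- oil_cup: Small open steel oil cup, loose on the bench, about 0.22 kg: 60 mm outside diameter, 54 mm inside, 50 mm high, inner floor 4 mm above the bench. Origin: centre of its underside, z up.
- oil_cup_rim (a point): Centre of the cup's mouth, level with its rim, 50 mm above the bench.
- chalk_tin: Closed green chalk tin with a steel lid, 58 mm in diameter, 40 mm high, loose on the bench near the robot. Origin: centre of its underside.
- level: Aluminium spirit level, 18 x 183 x 37 mm high, loose, lying beyond the work area along its own y. Origin: centre of its underside.
- jack_center (a point): Centre of the white jack (ball of 63.5 mm diameter) that sits in a black rubber ring on the bench, centre about 37 mm above it.
- cherry_wedge: Small loose cherry wedge, 100 x 44 mm, 34 mm high at its thick end, lying beyond the work area. Origin: centre of its underside.

How it is judged (in metres and radians):
On the way, in this order (a step that is already met when the one before it is completed fails the run):
1. the steel gauge's tip has been dipped at least 12 mm below the rim of the oil cup, inside it (horizontal distance between steel_gauge_tip and oil_cup_rim below 0.025 m and z of steel_gauge_tip in the frame of oil_cup_rim below -0.012 m and z of steel_gauge_tip in the frame of oil_cup above 0 m), for 0.1 s.
2. the steel gauge, dipped, stands snapped home in the clip with the blue tag (horizontal distance between steel_gauge_neck and steel_clip_seat below 0.0035 m and z of steel_gauge_neck in the frame of steel_clip_seat between -0.004 and 0.012 m and angle between steel_gauge's own z axis and vertical below 0.12 rad), for 0.2 s.
At the end, for the whole second after the job is handed in: Steel gauge in the blue clip, brass gauge in the yellow: axis within 3.5 mm of the seat, within 0.12 rad of upright, collar 0 to 12 mm above the jaws, released, at rest. Alloy probe still home in its clip; oil cup upright, within 30 mm of its start (all of step 2 and horizontal distance between brass_gauge_neck and brass_clip_seat below 0.0035 m and z of brass_gauge_neck in the frame of brass_clip_seat between -0.004 and 0.012 m and angle between each of brass_gauge, alloy_probe's own z axis and vertical below 0.12 rad and linear speed of each of steel_gauge, brass_gauge below 0.02 m/s and contact force between each of steel_gauge, brass_gauge and the fingers below 0.05 N and horizontal distance between alloy_probe_neck and probe_clip_seat below 0.0035 m and z of alloy_probe_neck in the frame of probe_clip_seat between -0.004 and 0.012 m and angle between oil_cup's own z axis and vertical below 0.1 rad and not (distance of oil_cup from where it was at the start of the episode above 0.03 m)); the robot touches nothing.
It fails at once if a gauge is threaded endwise through its clip instead of being pressed in from the side ((horizontal distance between steel_gauge_tip and steel_clip_seat below 0.008 m and z of steel_gauge_tip in the frame of steel_clip_seat between -0.06 and 0.009 m and z of steel_gauge_neck in the frame of steel_clip_seat above 0.022 m) or (horizontal distance between brass_gauge_tip and brass_clip_seat below 0.008 m and z of brass_gauge_tip in the frame of brass_clip_seat between -0.06 and 0.009 m and z of brass_gauge_neck in the frame of brass_clip_seat above 0.022 m)).
It fails at once if the oil cup is tipped or shoved more than 30 mm (angle between oil_cup's own z axis and vertical above 0.4 rad or distance of oil_cup from where it was at the start of the episode above 0.03 m).
It fails at once if the alloy probe is knocked out of its clip (distance between probe_clip_seat and alloy_probe above 0.12 m).
It fails at once if a bystander (tin, level, jack, wedge) is moved more than 20 mm (distance of any of chalk_tin, level, jack_center, cherry_wedge from where it was at the start of the episode above 0.02 m).
It also fails if it takes over 61 s, if anything falls off the work surface, if the arm or the gripper's body presses on something with over 40 N, if the wrist force passes 120 N, or if a joint passes its speed limit or range.

ROBOT

A 6-joint arm with a two-finger parallel gripper is mounted at the origin on the work surface. World frame = base frame: x ahead of the robot, y to its left, z up, the work surface at z = 0. Lengths are in mm, angles in rad, forces in N, time in s.
With the tool pointing down it reaches from about 300 to 850 mm from the base axis. Payload 4.2 kg.
Tool frame: the origin (TCP) lies on the centre line of the jaws, within the pads' length; the fingertips stand 8 mm ahead of it and the grasp point (between the pads) lies 11 mm behind it; x points along the fingers, y is the direction in which the jaws open and shut, and the axes are right-handed (so a half turn about x gives the same grasp; the last joint's range is limited). The gripper opens to 91 mm and grips with 3 to 60 N. Pads are 32 mm wide; open, the fingers measure 118 mm over their backs; the gripper's body (76 mm by 178 mm) begins 60 mm behind the grasp point.
Start: joints at [-1.296, 0.32, 1.565, -0, 1.257, -0.02], TCP at [167.069, -550.213, 185.776] pointing down, gripper open.
Joint ranges: [-3.11, 3.11], [-0.84, 2.01], [0.21, 2.61], [-1.34, 4.49], [0.05, 2.63], [-2.56, 2.56]. Speed limits (rad/s): [2.57, 2.57, 3.14, 3.14, 3.14, 3.14].

INTERFACE

Orientations are given as a unit quaternion [w, x, y, z].
In Python, from cell import ctrl gives the robot as it stands.
- The arm moves only by the tool arm_command, never from a script. Its argument "deltas" is a list that holds one entry, the list of rows, each a list of 5 numbers: the shift along the tool's x, y, z in m, then the turn about the tool's x in rad, then the finger opening in m, from 0 to 0.0912. In form: [[[x, y, z, yaw, claw], ...]]. A call has 1 to 5 rows; each row shifts and turns the commanded pose from where the row before left it, along the tool's axes as they then stand; what a row does not reach is not made up. A row lasts 1/12 s, in which the tool goes at most 41.7 mm and 7.16 degrees, less where a joint would pass 70% of its speed; a pose out of reach is approached as far as the arm can. A call with a gripper value outside its range is refused whole. The fingers move at their own pace and stop on an object; "squeeze" is the grip in N (left out, the last holds). Time passes only in rows, so rows that do not move let the fingers close. It gives the time, the measured TCP pose, the force and the opening at its end, in the units of the state.
- ctrl.get_obs(): the state, without advancing time (a new reading comes with each control period).
- ctrl.snapshot(name): name is "side" or "top"; returns the picture (384x512x3 uint8, red, green, blue); there is no depth.
- ctrl.get_calibration(name): a dict with "camera_matrix" (3x3 intrinsics, pixels), "world_to_cam" (4x4, takes a point from world to camera coordinates). Camera axes: x right, y up, looking along -z (the intrinsics and any distortion apply to the point x, -y, -z); pixel columns grow to the right and rows downward; lengths in mm; the calibration is good to about 2 mm. A picture is of the moment at which its call begins. get_calibration takes no time and is no camera call.
- ctrl.finish_job(): hands the job in, once; it reports no verdict.
The state is a dict: "t": time; "joint_positions": joint angles; "joint_vel": joint speeds; "effort": joint torques, N m; "eef_pos": TCP position; "tool_rot": TCP orientation; "wrist_force": force on the tool from outside, world axes, zero at the start; "wrist_torque": the same for the moment, N m; "grip_width": finger opening in mm.
Only numpy, scipy, OpenCV 4.12 (cv2) and the standard library are available. Lean on these libraries where they do the work, as an engineer would, in place of code of your own. Each camera call takes 0.05 s, during which the arm holds its last target. There are 200 camera calls.

## Working session

There is one attempt and no reset: what is moved stays moved. The work goes in short steps, Python scripts to look and compute and a tool call to move; the robot and the scene stay as the last step left them, time stands still between calls to the robot, and variables do not carry over. Pictures are saved under pics/ and viewed, about 8 in all and at most 12, crops included, and the job is handed in when it is done.

Besides the shell and the picture viewer there is one more tool, called as name(argument=value, ...) on one line, values as JSON. arm_command: Moves the arm, as the interface text tells. Its arguments: {"type":"object","properties":{"deltas":{"type":"array","items":{"type":"array","items":{"type":"array","items":{"type":"number"}}}},"squeeze":{"type":"number"}},"required":["deltas"]}

```bash
mkdir -p pics; ls; python3 - <<'E'
from cell import ctrl
import cv2
o=ctrl.get_obs();print(o)
for n in("side","top"):
    im=ctrl.snapshot(n);cv2.imwrite(f"pics/{n}0.png",im[...,::-1])
    c=ctrl.get_calibration(n);print(n,c)
a=cv2.imread("pics/side0.png");b=cv2.imread("pics/top0.png")
E
```

```text
pics
{'t': 0.0, 'joint_positions': array([-1.29602721e+00,  3.20296178e-01,  1.56568619e+00, -2.57262538e-05,
        1.25743416e+00, -2.00060452e-02]), 'joint_vel': array([-0.00175293, -0.00098843, -0.00128416,  0.00160245,  0.00032709,
        0.00147297]), 'effort': array([-1.48847419e-03, -4.12458837e+01, -2.31976140e+01,  7.23089534e-02,
        4.56528040e-02, -1.41703713e-04]), 'eef_pos': array([ 166.88438898, -549.64804801,  184.91511906]), 'tool_rot': array([-0.10320607, -0.6993492 , -0.1044831 ,  0.69953019]), 'wrist_force': array([-0.07916025, -0.21883564, -0.51546388]), 'wrist_torque': array([ 0.01842541, -0.05240399, -0.01580266]), 'grip_width': 91.0281657136945}
side {'camera_matrix': array([[482.03725989,   0.        , 257.43818261],
       [  0.        , 482.03725989, 194.26514162],
       [  0.        ,   0.        ,   1.        ]]), 'world_to_cam': array([[-8.66683274e-01, -4.98730437e-01, -1.13161332e-02,
         4.62980406e+02],
       [ 2.42369416e-01, -4.40794588e-01,  8.64266855e-01,
        -2.36008177e+02],
       [-4.36024276e-01,  7.46302943e-01,  5.02906301e-01,
        -1.04330711e+03],
       [ 0.00000000e+00,  0.00000000e+00,  0.00000000e+00,
         1.00000000e+00]])}
top {'camera_matrix': array([[347.13630762,   0.        , 258.29724988],
       [  0.        , 347.13630762, 191.14600015],
       [  0.        ,   0.        ,   1.        ]]), 'world_to_cam': array([[ 2.66801297e-02, -9.99412542e-01,  2.15114086e-02,
        -4.56249377e+01],
       [ 9.98530259e-01,  2.76597588e-02,  4.66075039e-02,
        -5.48669031e+02],
       [-4.71751243e-02,  2.02362982e-02,  9.98681631e-01,
        -8.79642832e+02],
       [ 0.00000000e+00,  0.00000000e+00,  0.00000000e+00,
         1.00000000e+00]])}
```

View pics/top0.png

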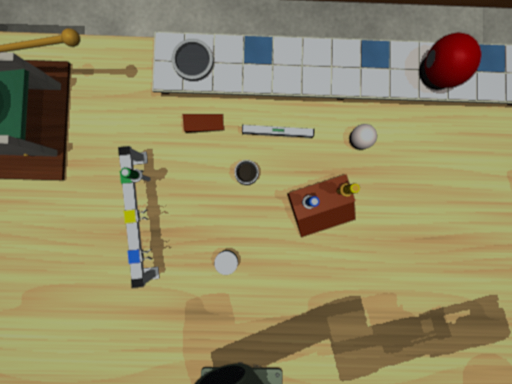

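View pics/side0.png

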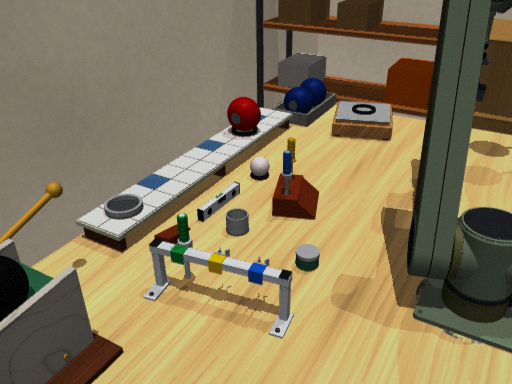

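The top view shows the rail at the left, with tags green (127,174), yellow (130,216) and blue (134,257). The cup is at (247,172), the steel gauge at about (311,202) and the brass at about (350,189). I'll enlarge these.

```bash
python3 - <<'E'
import cv2,numpy as np
b=cv2.imread("pics/top0.png");a=cv2.imread("pics/side0.png")
def g(im,x,y,w,h,s):
    c=cv2.resize(im[y:y+h,x:x+w],None,fx=s,fy=s,interpolation=cv2.INTER_CUBIC)
    for i in range(0,w,10): cv2.putText(c,str(x+i),(i*s,8),0,.3,(255,255,255));cv2.line(c,(i*s,10),(i*s,14),(255,255,255))
    for i in range(0,h,10): cv2.putText(c,str(y+i),(0,i*s+4),0,.3,(255,255,255))
    return c
L=g(b,110,140,60,150,4)
R=g(b,225,150,140,90,4)
R=cv2.copyMakeBorder(R,0,L.shape[0]-R.shape[0],0,0,0)
cv2.imwrite("pics/t1.png",np.hstack([L,R]))
cv2.imwrite("pics/s1.png",g(a,140,120,190,150,4))
E
```

```text
(no output)
```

View pics/t1.png

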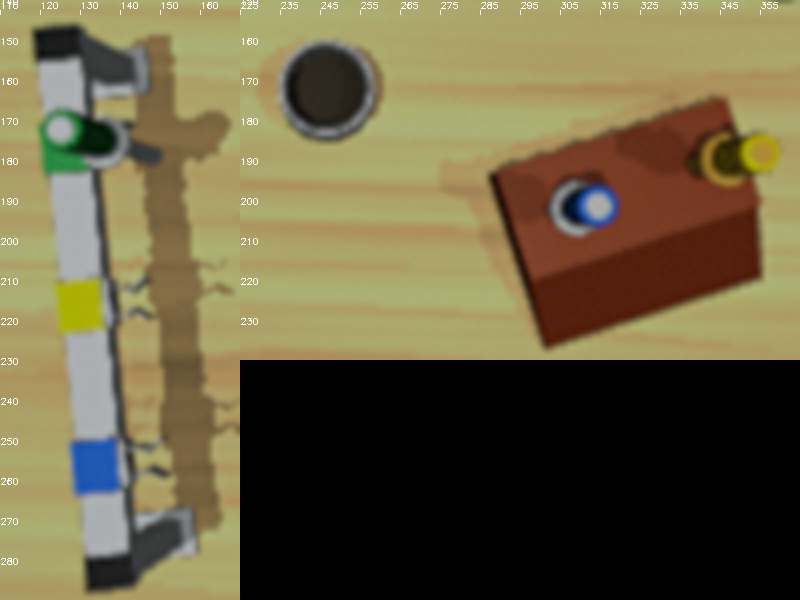

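View pics/s1.png

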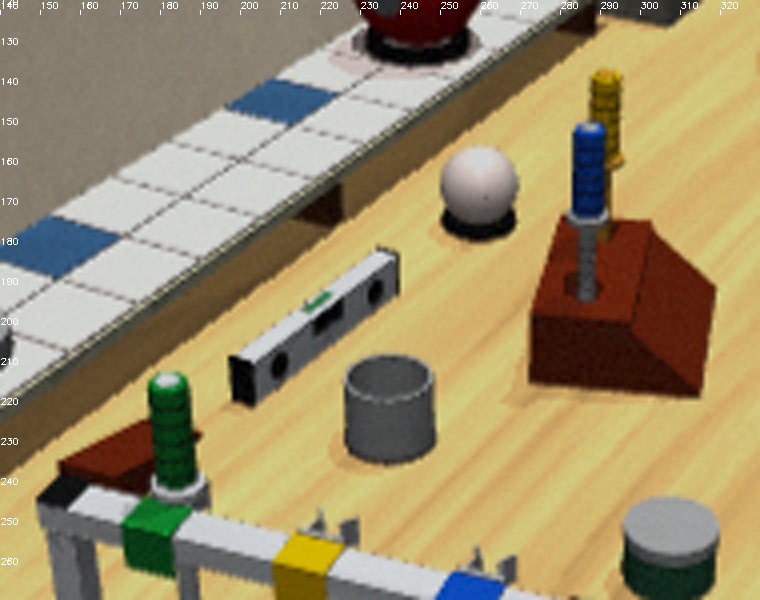

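The enlarged crops show:
- **Gauge tops:** steel is at top (315,201.8) / side (287.3,152), and brass at top (355.5,188.5) / side (291.5,138.8).
- **Cup rim:** top (246.8,172.5) / side (237.3,214).
- **Tag centres in the top view:** yellow (130,216.5) and blue (134.2,256.8).
- **Probe top:** top (125.5,172) / side (182,215).

```bash
cat > h.py <<'E'
import numpy as np
from cell import ctrl
C={n:ctrl.get_calibration(n) for n in("side","top")}
def ray(n,px):
    c=C[n];K=c["camera_matrix"];T=c["world_to_cam"]
    d=np.linalg.inv(K)@[px[0],px[1],1];d=d*[1,-1,-1]
    R=T[:3,:3];return -R.T@T[:3,3],R.T@d
def atz(n,px,z):
    o,d=ray(n,px);return (o+d*(z-o[2])/d[2]).round(1)
def proj(n,p):
    c=C[n];q=c["world_to_cam"][:3]@np.r_[p,1];q=c["camera_matrix"]@(q*[1,-1,-1]);return (q[:2]/q[2]).round(1)
E
python3 - <<'E'
from h import *
P=[("steeltop",(315,201.75),(287.25,152),188),("brasstop",(355.5,188.5),(291.5,138.75),188),("cuprim",(246.75,172.5),(237.25,214),50),("probetop",(125.5,172),(182,215),191)]
for n,t,s,z in P: print(n,atz("top",t,z),atz("side",s,z))
for n,t,z in[("steelcol",(309,202),122),("brasscol",(346,190),122),("yel",(130,216.5),118),("blue",(134.25,256.75),118),("railA",(124.5,146.75),118),("railB",(137.5,287),118),("probecol",(136.2,174.5),125),("tin",(226,262.5),40),("blkA",(287.5,193.5),58),("blkB",(346,174.5),58)]:print(n,atz("top",t,z))
a,b=atz("top",(124.5,146.75),118),atz("top",(137.5,287),118);print(a-b,np.linalg.norm(a-b))
E
```

```text
steeltop [ 522.7 -145.2  188. ] [ 518.6 -135.4  188. ]
brasstop [ 552.6 -229.3  188. ] [ 547.5 -218.7  188. ]
cuprim [ 5.933e+02 -2.000e-01  5.000e+01] [591.5   6.   50. ]
probetop [573.  245.9 191. ] [569.6 250.7 191. ]
steelcol [ 523.2 -143.8  122. ]
brasscol [ 552.7 -227.6  122. ]
yel [479.8 257.9 118. ]
blue [390.5 244.5 118. ]
railA [637.  277.1 118. ]
railB [323.9 234.5 118. ]
probecol [574.1 245.8 125. ]
tin [370.1  44.8  40. ]
blkA [ 543.8 -101.4   58. ]
blkB [ 594.6 -244.6   58. ]
[313.1  42.6   0. ] 315.9847622908421
```

```bash
cat >> h.py <<'E'
from scipy.spatial.transform import Rotation as Ro
def axes():
    o=ctrl.get_obs();q=o["tool_rot"];return o["eef_pos"],Ro.from_quat(q[[1,2,3,0]]).as_matrix()
def plan(x,y,z,push=1.71):
    p,M=axes();a=np.arctan2(M[1,1],M[0,1])
    d=M.T@(np.array([x,y,z])-p)
    print("pos",p.round(1),"tilt",M[:,0].round(3),"yangle",round(a,3),"tool delta mm",d.round(1),"dist",np.linalg.norm(d).round(1))
E
python3 - <<'E'
from h import *
p,M=axes();print(M.round(3));plan(523,-144.5,142)
print(ctrl.get_obs()["t"])
E
```

```text
[[-0.     0.291 -0.957]
 [ 0.002 -0.957 -0.291]
 [-1.    -0.002 -0.   ]]
pos [ 166.9 -549.7  185. ] tilt [-0.     0.002 -1.   ] yangle -1.276 tool delta mm [  43.5 -284.2 -458.4] dist 541.1
0.1
```

arm_command(deltas=[[[-0.015,0,0,0.078,0.0912],[-0.015,0,0,0.078,0.0912],[0,-0.025,-0.029,0,0.06],[0,-0.025,-0.029,0,0.06],[0,-0.025,-0.029,0,0.06]]], squeeze=25)

```text
t: 0.52
eef_pos: [243.2, -462.9, 215.4]
tool_rot: [-0.048, -0.705, -0.049, 0.705]
wrist_force: [0.1, -0.3, 0.3]
grip_width: 74.0
```

arm_command(deltas=[[[0,-0.025,-0.029,0,0.06],[0,-0.025,-0.029,0,0.06],[0,-0.025,-0.029,0,0.06],[0,-0.025,-0.029,0,0.06],[0,-0.025,-0.029,0,0.06]]])

```text
t: 0.93
eef_pos: [369.8, -318.3, 215.5]
tool_rot: [-0.049, -0.705, -0.049, 0.706]
wrist_force: [0.6, 0.1, -1.2]
grip_width: 59.6
```

arm_command(deltas=[[[0,-0.025,-0.029,0,0.06],[0,-0.025,-0.029,0,0.06],[0,-0.025,-0.029,0,0.06],[0,-0.025,-0.029,0,0.06],[0,0,0,0,0.06]]])

```text
t: 1.35
eef_pos: [473.8, -200.1, 215.2]
tool_rot: [0.05, 0.706, 0.052, -0.705]
wrist_force: [0.4, -0.4, 0.6]
grip_width: 59.9
```

```bash
python3 - <<'E'
from h import *
import cv2
plan(523,-144.5,142)
b=ctrl.snapshot("top")[...,::-1];a=ctrl.snapshot("side")[...,::-1]
for n,im in(("top",b),("side",a)):
  p,M=axes();print(n,proj(n,p+8*M[:,0]),proj(n,(523,-144.5,188)))
f=lambda im,x,y,w,h,s:cv2.resize(im[y:y+h,x:x+w],None,fx=s,fy=s,interpolation=cv2.INTER_CUBIC)
A=f(b,255,150,130,100,4);B=f(a,240,100,90,133,3)
cv2.imwrite("pics/g1.png",np.hstack([A,cv2.resize(B,(270,400))]))
E
```

```text
pos [ 473.8 -200.1  215.2] tilt [ 0.002  0.003 -1.   ] yangle -1.426 tool delta mm [ 73.5 -47.7 -56.6] dist 104.3
top [345.3 228.3] [314.6 201.6]
side [314.9 139.6] [287.3 150.4]
```

View pics/g1.png

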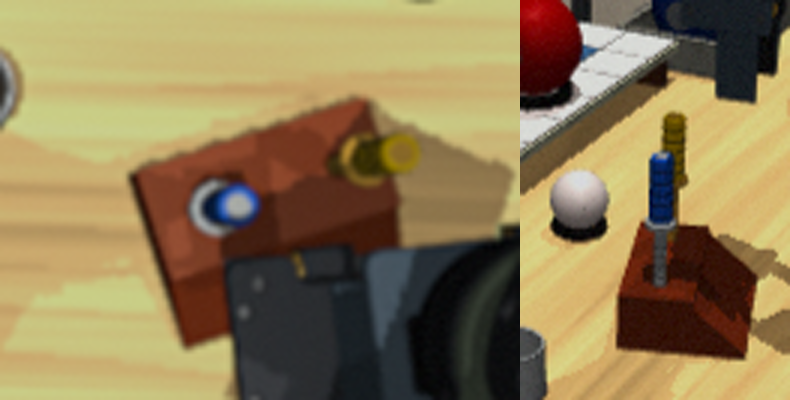

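Here the steel top is at crop (237,205), which matches before. In the side view the finger bottom is at about (312,133). I'll go above the gauge and look again.

arm_command(deltas=[[[0,-0.024,-0.0285,0,0.06],[0,-0.024,-0.028,0,0.06],[0,0,0,0,0.06]]])

```text
t: 1.7
eef_pos: [522.0, -147.2, 215.4]
tool_rot: [0.049, 0.706, 0.05, -0.705]
wrist_force: [-0.4, -0.2, -0.8]
grip_width: 59.7
```

```bash
python3 - <<'E'
from h import *
import cv2
plan(523,-144.5,142)
b=ctrl.snapshot("top")[...,::-1];a=ctrl.snapshot("side")[...,::-1]
p,M=axes()
for s in(-1,1):print(s,proj("side",p+8*M[:,0]+s*M[:,1]*30),proj("side",p+8*M[:,0]+s*M[:,1]*43.5))
f=lambda im,x,y,w,h,s:cv2.resize(im[y:y+h,x:x+w],None,fx=s,fy=s,interpolation=cv2.INTER_CUBIC)
A=f(b,255,150,100,100,4);B=f(a,250,60,80,100,4)
cv2.imwrite("pics/g2.png",np.hstack([A,B]))
E
```

```text
pos [ 522.  -147.2  215.4] tilt [ 0.002  0.002 -1.   ] yangle -1.43 tool delta mm [73.4 -2.4 -1.2] dist 73.4
-1 [286.1 147.7] [284.4 149.8]
1 [293.3 139. ] [294.9 137.1]
```

View pics/g2.png

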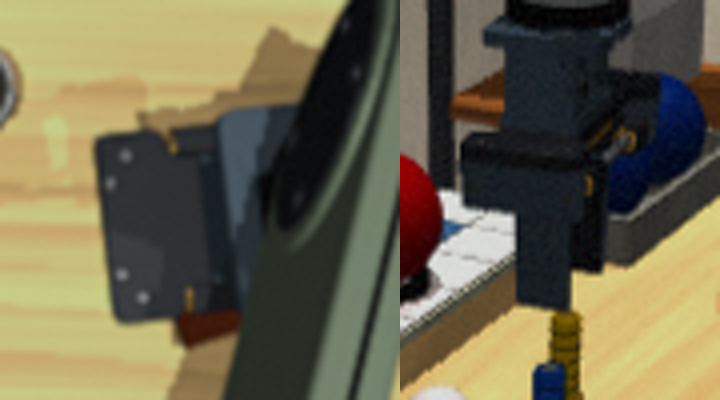

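Columns agree, but the fingers appear about 10 px higher in the side view than predicted. I'll lower around the handle and compare directly.

arm_command(deltas=[[[0.025,-0.0024,-0.001,0,0.06],[0.025,0,0,0,0.06],[0.023,0,0,0,0.06],[0,0,0,0,0.06]]])

```text
t: 2.13
eef_pos: [515.5, -147.8, 138.5]
tool_rot: [-0.047, -0.702, -0.049, 0.709]
wrist_force: [-1.8, 0.1, -0.4]
grip_width: 60.1
```

```bash
python3 - <<'E'
from h import *
import cv2
plan(523,-144.5,142)
a=ctrl.snapshot("side")[...,::-1]
p,M=axes()
for s in(-1,1):print(s,proj("side",p+8*M[:,0]+s*M[:,1]*30),proj("side",p+8*M[:,0]+s*M[:,1]*43.5))
for z in(124,188):print(z,proj("side",(523,-144.5,z)))
f=lambda im,x,y,w,h,s:cv2.resize(im[y:y+h,x:x+w],None,fx=s,fy=s,interpolation=cv2.INTER_CUBIC)
cv2.imwrite("pics/g3.png",f(a,250,120,80,80,6))
E
```

```text
pos [ 515.5 -147.8  138.5] tilt [-0.01   0.002 -1.   ] yangle -1.434 tool delta mm [-3.6 -2.3 -7.9] dist 9.0
-1 [285.8 173.5] [284.1 175.7]
1 [292.9 164.1] [294.4 162.1]
124 [286.9 171.7]
188 [287.3 150.4]
```

View pics/g3.png

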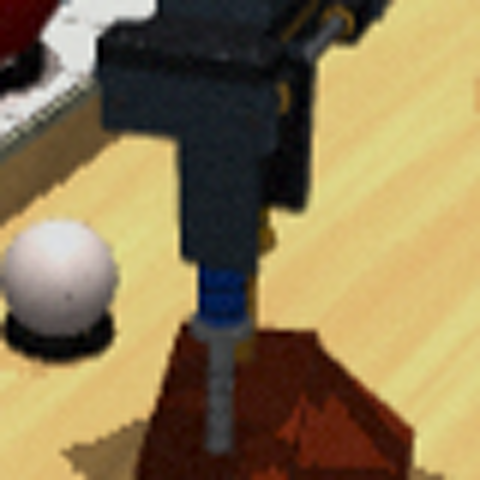

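The near fingertip is at (286,164), and about 25 mm of blue handle shows below it. That makes the fingers roughly 20 to 30 mm higher than the nominal numbers say. I'll settle and re-read the pose.

arm_command(deltas=[[[0,0,0,0,0.06],[0,0,0,0,0.06]]])

```text
t: 2.35
eef_pos: [520.9, -148.3, 144.5]
tool_rot: [0.049, 0.706, 0.048, -0.704]
wrist_force: [0.1, -0.1, 0.1]
grip_width: 60.1
```

```bash
python3 - <<'E'
from h import *
plan(523,-144.5,142)
o=ctrl.get_obs();print(o["joint_positions"],o["wrist_force"],o["wrist_torque"])
# FK-free check: other bench features in side view vs top
for n,t,s,z in[("cuprim",(246.75,172.5),(237.25,214),50),("tinlid",(226,262.5),(307.7,251.5),40)]:print(n,proj("side",atz("top",t,z)),s)
E
```

```text
pos [ 520.9 -148.3  144.5] tilt [ 0.003 -0.001 -1.   ] yangle -1.433 tool delta mm [ 2.6 -3.5 -2.6] dist 5.0
[-2.98358356e-01  2.95731710e-01  1.70848344e+00 -2.99574022e-04
  1.13414174e+00  1.13502768e+00] [ 0.10131109 -0.07943542  0.12054278] [0.04213711 0.04225643 0.03787713]
cuprim [237.9 212.7] (237.25, 214)
tinlid [307.4 249.3] (307.7, 251.5)
```

arm_command(deltas=[[[0.009,-0.0035,-0.0026,0,0.06],[0.009,0,0,0,0.06],[0,0,0,0,0.06],[0,0,0,0,0.03],[0,0,0,0,0.015]]], squeeze=20)

```text
t: 2.77
eef_pos: [522.3, -143.2, 124.7]
tool_rot: [-0.049, -0.705, -0.049, 0.705]
wrist_force: [-0.5, -0.6, 0.6]
grip_width: 49.5
```

arm_command(deltas=[[[0,0,0,0,0.015],[0,0,0,0,0.015],[0,0,0,0,0.015]]])

```text
t: 3.02
eef_pos: [522.5, -143.3, 125.0]
tool_rot: [0.049, 0.706, 0.049, -0.705]
wrist_force: [0.4, -0.2, 0.7]
grip_width: 29.2
```

```bash
python3 - <<'E'
from h import *
import cv2
plan(523,-144.5,142)
o=ctrl.get_obs();print(o["wrist_force"],o["wrist_torque"],o["grip_width"])
a=ctrl.snapshot("side")[...,::-1]
f=lambda im,x,y,w,h,s:cv2.resize(im[y:y+h,x:x+w],None,fx=s,fy=s,interpolation=cv2.INTER_CUBIC)
cv2.imwrite("pics/g4.png",f(a,250,120,80,80,6))
E
```

```text
pos [ 522.5 -143.3  125. ] tilt [ 0.001 -0.    -1.   ] yangle -1.432 tool delta mm [-17.    1.3  -0.4] dist 17.1
[ 0.38072806 -0.16674822  0.73318955] [ 0.02275555  0.01855984 -0.01493264] 29.16856865401492
```

View pics/g4.png

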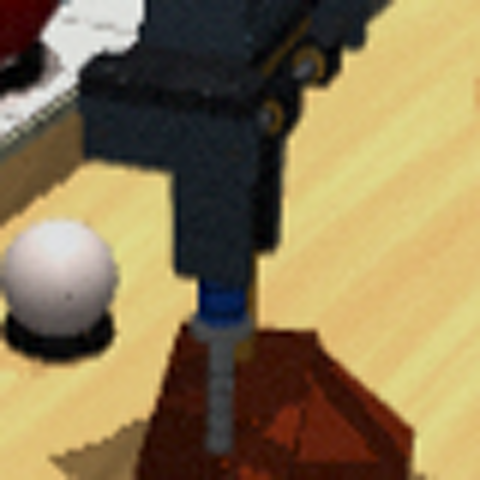

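arm_command(deltas=[[[0,0,0,0,0.015],[0,0,0,0,0.015],[0,0,0,0,0.015]]])

```text
t: 3.32
eef_pos: [522.3, -143.2, 124.8]
tool_rot: [0.049, 0.705, 0.049, -0.705]
wrist_force: [-0.3, -0.2, -0.5]
grip_width: 21.8
```

arm_command(deltas=[[[0,0,0,0,0.032],[0,0,0,0,0.032],[0.01,0,0,0,0.032],[0,0,0,0,0.015],[0,0,0,0,0.015]]], squeeze=50)

```text
t: 3.73
eef_pos: [521.5, -143.1, 113.7]
tool_rot: [-0.049, -0.705, -0.049, 0.706]
wrist_force: [0.9, 0.1, -1.8]
grip_width: 21.6
```

arm_command(deltas=[[[0,0,0,0,0.015],[0,0,0,0,0.015]]])

```text
t: 3.9
eef_pos: [522.0, -143.2, 114.4]
tool_rot: [-0.049, -0.705, -0.049, 0.706]
wrist_force: [-1.2, 0.6, -1.6]
grip_width: 21.5
```

arm_command(deltas=[[[-0.01,0,0,0,0.015],[-0.015,0,0,0,0.015],[-0.015,0,0,0,0.015],[-0.015,0,0,0,0.015],[-0.01,0,0,0,0.015]]])

```text
t: 4.32
eef_pos: [523.0, -143.4, 182.1]
tool_rot: [0.049, 0.706, 0.049, -0.704]
wrist_force: [0.0, 0.7, -1.5]
grip_width: 21.0
```

arm_command(deltas=[[[0,-0.0266,-0.0179,0,0.015],[0,-0.0266,-0.0179,0,0.015],[0,-0.0266,-0.0179,0,0.015],[0,-0.0266,-0.0179,0,0.015],[0,-0.0266,-0.0179,0,0.015]]])

```text
t: 4.73
eef_pos: [593.0, 2.3, 180.3]
tool_rot: [0.049, 0.706, 0.049, -0.705]
wrist_force: [1.1, -0.0, -1.7]
grip_width: 21.6
```

arm_command(deltas=[[[0,0,0,0,0.015],[0,0,0,0,0.015]]])

```text
t: 4.9
eef_pos: [592.8, 2.2, 179.7]
tool_rot: [-0.05, -0.705, -0.05, 0.705]
wrist_force: [-0.9, -0.0, -1.4]
grip_width: 21.5
```

```bash
python3 - <<'E'
from h import *
import cv2
plan(592.3,1,179)
o=ctrl.get_obs();print(o["wrist_force"],o["grip_width"])
for z in(78,83,50,178,184):print(z,proj("side",(593.3,-.2,z)))
a=ctrl.snapshot("side")[...,::-1]
f=lambda im,x,y,w,h,s:cv2.resize(im[y:y+h,x:x+w],None,fx=s,fy=s,interpolation=cv2.INTER_CUBIC)
cv2.imwrite("pics/g5.png",f(a,190,130,90,110,5))
b=ctrl.snapshot("top")[...,::-1];cv2.imwrite("pics/t5.png",b)
E
```

```text
pos [592.8   2.2 179.7] tilt [-0. -0. -1.] yangle -1.429 tool delta mm [0.7 1.1 0.7] dist 1.5
[-0.86704183 -0.01757249 -1.41241293] 21.505400932784557
78 [237.6 203.7]
83 [237.5 202.1]
50 [237.9 212.7]
178 [236.3 169.7]
184 [236.2 167.6]
```

View pics/g5.png

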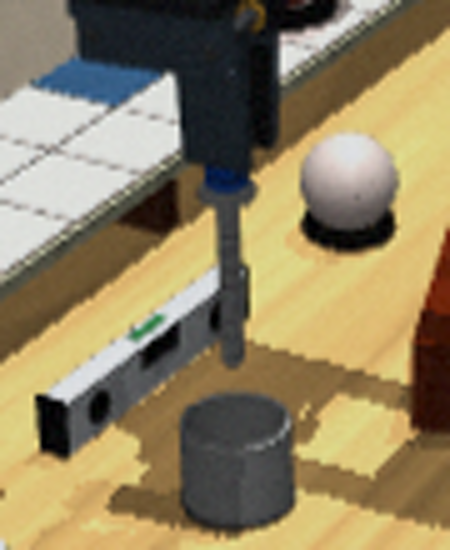

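Tip at (236.4,202.4) sits above the cup centre (237.3,214), at the expected height of about 83 mm. Dipping now.

arm_command(deltas=[[[0.02,0.001,0,0,0.015],[0.02,0,0,0,0.015],[0.013,0,0,0,0.015],[0,0,0,0,0.015],[0,0,0,0,0.015]]])

```text
t: 5.42
eef_pos: [592.0, -1.2, 126.6]
tool_rot: [-0.049, -0.705, -0.048, 0.706]
wrist_force: [-0.0, -0.2, -2.2]
grip_width: 21.2
```

arm_command(deltas=[[[0,0,0,0,0.015],[0,0,0,0,0.015]]])

```text
t: 5.58
eef_pos: [593.5, -0.7, 128.2]
tool_rot: [0.049, 0.706, 0.049, -0.704]
wrist_force: [-0.3, -1.0, -1.9]
grip_width: 21.8
```

arm_command(deltas=[[[-0.017,0,0,0,0.015],[-0.018,0,0,0,0.015],[-0.017,0,0,0,0.015],[0,-0.0254,0.0208,0,0.015],[0,-0.0254,0.0208,0,0.015]]])

```text
t: 6.0
eef_pos: [546.0, 44.2, 180.9]
tool_rot: [0.048, 0.707, 0.048, -0.704]
wrist_force: [-1.0, 1.4, -1.7]
grip_width: 21.3
```

arm_command(deltas=[[[0,-0.0254,0.0208,0,0.015],[0,-0.0254,0.0208,0,0.015],[0,-0.0254,0.0208,0,0.015],[0,-0.0254,0.0208,0,0.015],[0,-0.0254,0.0208,0,0.015]]])

```text
t: 6.42
eef_pos: [423.1, 156.7, 179.9]
tool_rot: [0.049, 0.706, 0.049, -0.705]
wrist_force: [0.2, 0.0, -2.0]
grip_width: 21.4
```

arm_command(deltas=[[[0,-0.0254,0.0208,0,0.015],[0,0,0,0,0.015],[0.02,0,0,0,0.015],[0.02,0,0,0,0.015],[0.015,0,0,0,0.015]]])

```text
t: 6.83
eef_pos: [400.2, 178.1, 123.8]
tool_rot: [0.049, 0.706, 0.049, -0.705]
wrist_force: [-0.2, -0.2, -1.7]
grip_width: 20.9
```

arm_command(deltas=[[[0,0,0,0,0.015],[0,0,0,0,0.015]]])

```text
t: 7.0
eef_pos: [400.2, 177.9, 124.2]
tool_rot: [0.049, 0.706, 0.049, -0.705]
wrist_force: [0.3, -0.3, -0.9]
grip_width: 21.0
```

```bash
python3 - <<'E'
from h import *
import cv2
plan(393.5,222.3,121.5)
o=ctrl.get_obs();print(o["wrist_force"],o["grip_width"])
a=ctrl.snapshot("side")[...,::-1];b=ctrl.snapshot("top")[...,::-1]
f=lambda im,x,y,w,h,s:cv2.resize(im[y:y+h,x:x+w],None,fx=s,fy=s,interpolation=cv2.INTER_CUBIC)
cv2.imwrite("pics/g6.png",np.hstack([f(a,180,200,110,120,4),f(b,115,200,90,120,4)]))
p,_=axes();g=p+[1,-1.3,0]
for z in(100,106):print(proj("side",np.r_[g[:2],g[2]-96.4+z]),proj("top",np.r_[g[:2],g[2]-96.4+z]))
print(proj("side",(394.5,221,112)),proj("side",(394.5,221,121)),proj("top",(394.5,221,121)))
E
```

```text
pos [400.2 177.9 124.2] tilt [ 0. -0. -1.] yangle -1.432 tool delta mm [  2.7 -44.9   0.5] dist 45.0
[ 0.32952415 -0.29243575 -0.90947865] 21.046176204668587
[269.1 244. ] [163.6 252.9]
[269.1 241.7] [162.9 253.2]
[262.1 262.6] [262.1 259.2] [144.5 255.4]
```

View pics/g6.png

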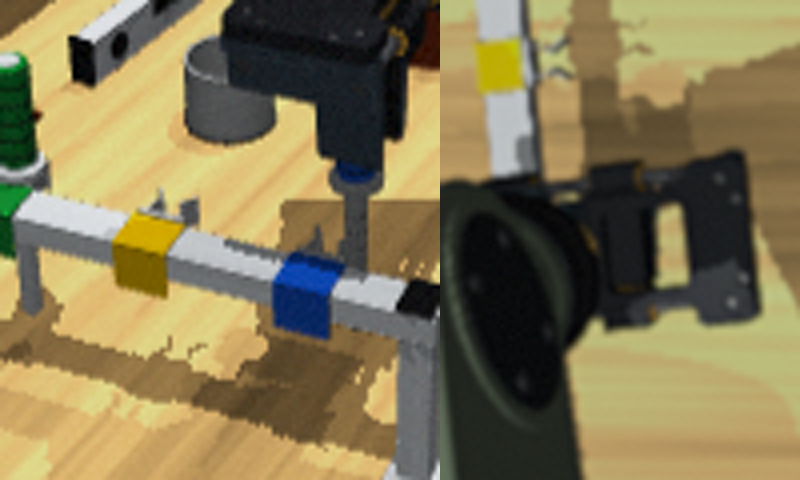

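```bash
python3 - <<'E'
from h import *
u=np.array([-.14,.99,0])
for n,t,s in(("blue",(151.4,254.1),(263.1,258.7)),("yel",(147.5,214.5),(223.5,249.2))):
  print(n,"seat by top",atz("top",t,121)+12.5*u,"side",atz("side",s,121)+12.5*u)
for seat in((394.5,221,121),(396.5,221,121),(483.6,234.2,121)):print(proj("side",np.array(seat)-12.5*u))
p,M=axes();print("rod at rail frame lateral",p)
# collar by side at known height z 128.5
print(atz("side",(269.2,245-1.7),128.8))
E
```

```text
blue seat by top [395.95  218.275 121.   ] side [391.65  230.975 121.   ]
yel seat by top [483.65  230.475 121.   ] side [480.85  243.375 121.   ]
[264.3 255.7]
[263.4 255.4]
[224.8 246.6]
rod at rail frame lateral [401.10687423 178.31812315 125.09061184]
[403.  175.  128.8]
```

The collar is at (269.2,245) in the side view, level with the prediction. The rod needs about 1.5 mm along the rail and 3 mm down, then I press it in.

arm_command(deltas=[[[0.0015,0,-0.0015,0,0.015],[0.0015,-0.008,0,0,0.015],[0,-0.01,0,0,0.015],[0,-0.01,0,0,0.015],[0,0,0,0,0.015]]])

```text
t: 7.52
eef_pos: [397.5, 208.1, 121.0]
tool_rot: [0.049, 0.706, 0.05, -0.705]
wrist_force: [-0.2, 0.7, -1.4]
grip_width: 21.3
```

arm_command(deltas=[[[0,-0.004,0,0,0.015],[0,-0.003,0,0,0.015],[0,-0.002,0,0,0.015]]])

```text
t: 7.77
eef_pos: [394.8, 214.0, 120.3]
tool_rot: [-0.05, -0.704, -0.048, 0.706]
wrist_force: [-1.5, -4.3, -1.7]
grip_width: 21.4
```

arm_command(deltas=[[[0,-0.002,0,0,0.015],[0,-0.002,0,0,0.015]]])

```text
t: 7.93
eef_pos: [394.4, 217.1, 120.1]
tool_rot: [-0.051, -0.704, -0.048, 0.706]
wrist_force: [-0.7, -5.2, -1.5]
grip_width: 20.8
```

arm_command(deltas=[[[0,-0.002,0,0,0.015],[0,-0.002,0,0,0.015]]])

```text
t: 8.1
eef_pos: [394.3, 223.1, 120.5]
tool_rot: [-0.049, -0.705, -0.049, 0.706]
wrist_force: [-1.9, -4.6, -1.9]
grip_width: 21.2
```

arm_command(deltas=[[[0,-0.002,0,0,0.015],[0,0,0,0,0.015]]])

```text
t: 8.27
eef_pos: [394.2, 223.2, 120.5]
tool_rot: [-0.051, -0.705, -0.048, 0.706]
wrist_force: [-0.7, -6.7, -0.1]
grip_width: 21.1
```

arm_command(deltas=[[[0,-0.003,0,0,0.015],[0,0,0,0,0.015]]])

```text
t: 8.43
eef_pos: [394.1, 223.6, 120.5]
tool_rot: [-0.054, -0.705, -0.047, 0.706]
wrist_force: [-0.5, -13.9, 1.4]
grip_width: 21.1
```

arm_command(deltas=[[[0,-0.003,0,0,0.015],[0,0,0,0,0.015]]])

```text
t: 8.6
eef_pos: [394.1, 223.9, 120.5]
tool_rot: [-0.056, -0.705, -0.045, 0.706]
wrist_force: [2.5, -21.5, 3.8]
grip_width: 21.0
```

Force rises against a hard stop at y≈223.6, so it's home on the back plate. I'll relax, release and lift.

arm_command(deltas=[[[0,0.003,0,0,0.015],[0,0.003,0,0,0.015],[0,0,0,0,0.015]]])

```text
t: 8.85
eef_pos: [394.2, 223.2, 120.5]
tool_rot: [-0.05, -0.705, -0.048, 0.706]
wrist_force: [-1.9, -6.0, -1.3]
grip_width: 21.4
```

arm_command(deltas=[[[0,0,0,0,0.03],[0,0,0,0,0.06],[0,0,0,0,0.06],[0,0,0,0,0.06],[0,0,0,0,0.06]]])

```text
t: 9.27
eef_pos: [395.3, 225.5, 121.0]
tool_rot: [0.049, 0.706, 0.049, -0.705]
wrist_force: [-0.8, -0.6, -0.6]
grip_width: 51.6
```

arm_command(deltas=[[[0,0,0,0,0.06],[-0.025,0,0,0,0.06],[-0.025,0,0,0,0.06],[-0.025,0,0,0,0.06],[-0.02,0,0,0,0.06]]])

```text
t: 9.68
eef_pos: [395.2, 225.3, 217.6]
tool_rot: [0.049, 0.706, 0.049, -0.705]
wrist_force: [-0.4, -0.0, -0.4]
grip_width: 60.2
```

arm_command(deltas=[[[0,0.03,-0.0059,0,0.06],[0,0.0361,-0.0071,0,0.06],[0,0.0361,-0.0071,0,0.06],[0,0.0361,-0.0071,0,0.06],[0,0.0361,-0.0071,0,0.06]]])

```text
t: 10.1
eef_pos: [453.2, 55.5, 216.0]
tool_rot: [0.049, 0.706, 0.049, -0.705]
wrist_force: [0.1, 0.6, -0.2]
grip_width: 59.5
```

arm_command(deltas=[[[0,0.0361,-0.0071,0,0.06],[0,0.0361,-0.0071,0,0.06],[0,0.0361,-0.0071,0,0.06],[0,0.0361,-0.0071,0,0.06],[0,0.0361,-0.0071,0,0.06]]])

```text
t: 10.52
eef_pos: [513.4, -118.8, 215.8]
tool_rot: [0.049, 0.706, 0.049, -0.705]
wrist_force: [0.5, 0.5, -0.3]
grip_width: 59.9
```

arm_command(deltas=[[[0,0.0361,-0.0071,0,0.06],[0,0.0361,-0.0071,0,0.06],[0,0,0,0,0.06]]])

```text
t: 10.77
eef_pos: [539.1, -192.4, 215.0]
tool_rot: [0.049, 0.706, 0.046, -0.705]
wrist_force: [-0.4, -0.1, 0.4]
grip_width: 60.1
```

```bash
python3 - <<'E'
from h import *
import cv2
plan(551.6,-227.2,114.5)
a=ctrl.snapshot("side")[...,::-1];b=ctrl.snapshot("top")[...,::-1]
f=lambda im,x,y,w,h,s:cv2.resize(im[y:y+h,x:x+w],None,fx=s,fy=s,interpolation=cv2.INTER_CUBIC)
cv2.imwrite("pics/g7.png",np.hstack([f(a,170,180,115,130,4),f(b,110,160,70,130,4)]))
E
```

```text
pos [ 539.1 -192.4  215. ] tilt [ 0.002 -0.003 -1.   ] yangle -1.437 tool delta mm [100.7  35.8  -7.7] dist 107.1
```

View pics/g7.png

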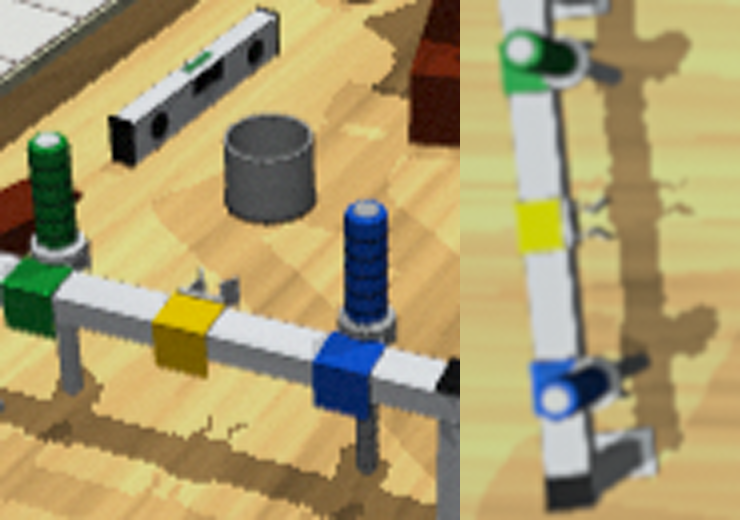

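The steel gauge stands upright in the blue clip, side (261,247), collar just above the jaws like the probe's. The cup and probe are unmoved. Next is the brass.

arm_command(deltas=[[[0,0.0358,-0.0077,0,0.06],[0,0,0,0,0.06],[0.02,0,0,0,0.06],[0.02,0,0,0,0.06],[0.02,0,0,0,0.06]]])

```text
t: 11.28
eef_pos: [549.6, -219.5, 155.6]
tool_rot: [0.049, 0.706, 0.049, -0.705]
wrist_force: [-0.1, 0.1, 0.1]
grip_width: 60.1
```

arm_command(deltas=[[[0.02,0,0,0,0.06],[0.018,0,0,0,0.06],[0,0,0,0,0.06]]])

```text
t: 11.53
eef_pos: [546.8, -218.3, 114.3]
tool_rot: [-0.048, -0.703, -0.051, 0.708]
wrist_force: [-0.9, 0.2, 0.2]
grip_width: 59.5
```

```bash
python3 - <<'E'
from h import *
plan(551.6,-227.2,114.5)
E
```

```text
pos [ 546.8 -218.3  114.3] tilt [-0.007  0.003 -1.   ] yangle -1.431 tool delta mm [-0.3  9.5 -3.5] dist 10.1
```

arm_command(deltas=[[[0,0.008,-0.002,0,0.06],[0,0,0,0,0.06]]])

```text
t: 11.7
eef_pos: [554.2, -229.3, 119.2]
tool_rot: [0.05, 0.706, 0.049, -0.704]
wrist_force: [0.7, -0.8, -0.1]
grip_width: 60.1
```

```bash
python3 - <<'E'
from h import *
plan(551.6,-227.2,114.5)
E
```

```text
pos [ 554.2 -229.3  119.2] tilt [ 0.003 -0.002 -1.   ] yangle -1.431 tool delta mm [ 4.7 -2.5  2.3] dist 5.8
```

arm_command(deltas=[[[0.0035,-0.0015,0.0015,0,0.06],[0,0,0,0,0.06],[0,0,0,0,0.035]]], squeeze=20)

```text
t: 11.95
eef_pos: [551.1, -227.3, 114.9]
tool_rot: [0.049, 0.706, 0.049, -0.705]
wrist_force: [-0.9, 0.2, 0.7]
grip_width: 56.1
```

```bash
python3 - <<'E'
from h import *
plan(551.6,-227.2,114.5)
E
```

```text
pos [ 551.1 -227.3  114.9] tilt [ 0.001 -0.    -1.   ] yangle -1.432 tool delta mm [ 0.4  0.  -0.5] dist 0.7
```

arm_command(deltas=[[[0,0,0,0,0.015],[0,0,0,0,0.015],[0,0,0,0,0.015],[0,0,0,0,0.015],[0,0,0,0,0.015]]])

```text
t: 12.37
eef_pos: [551.0, -227.3, 114.3]
tool_rot: [0.049, 0.705, 0.049, -0.705]
wrist_force: [-0.7, 0.7, -0.0]
grip_width: 22.7
```

arm_command(deltas=[[[0,0,0,0,0.015],[0,0,0,0,0.015],[0,0,0,0,0.015]]], squeeze=50)

```text
t: 12.62
eef_pos: [551.1, -227.5, 114.3]
tool_rot: [0.049, 0.705, 0.049, -0.705]
wrist_force: [0.7, -1.4, -0.6]
grip_width: 21.4
```

arm_command(deltas=[[[-0.01,0,0,0,0.015],[-0.015,0,0,0,0.015],[-0.015,0,0,0,0.015],[-0.015,0,0,0,0.015],[-0.012,0,0,0,0.015]]])

```text
t: 13.03
eef_pos: [551.0, -227.0, 182.8]
tool_rot: [0.049, 0.706, 0.049, -0.705]
wrist_force: [1.3, -0.5, -0.9]
grip_width: 21.7
```

arm_command(deltas=[[[0,-0.025,0.0003,0,0.015],[0,-0.036,0.0003,0,0.015],[0,-0.036,0.0003,0,0.015],[0,-0.036,0.0003,0,0.015],[0,-0.036,0.0003,0,0.015]]])

```text
t: 13.45
eef_pos: [525.2, -58.4, 181.6]
tool_rot: [-0.048, -0.705, -0.049, 0.706]
wrist_force: [-0.0, 0.4, -1.7]
grip_width: 21.1
```

arm_command(deltas=[[[0,-0.036,0.0003,0,0.015],[0,-0.036,0.0003,0,0.015],[0,-0.036,0.0003,0,0.015],[0,-0.036,0.0003,0,0.015],[0,-0.036,0.0003,0,0.015]]])

```text
t: 13.87
eef_pos: [498.7, 119.8, 181.8]
tool_rot: [-0.049, -0.705, -0.049, 0.706]
wrist_force: [0.7, 0.2, -2.7]
grip_width: 21.3
```

arm_command(deltas=[[[0,-0.03,0.0003,0,0.015],[0,-0.02,0.0003,0,0.015],[0,0,0,0,0.015]]])

```text
t: 14.12
eef_pos: [491.1, 171.2, 181.6]
tool_rot: [-0.05, -0.705, -0.051, 0.706]
wrist_force: [0.1, -0.5, -1.2]
grip_width: 21.0
```

```bash
python3 - <<'E'
from h import *
plan(489.2,191.4,121)
E
```

```text
pos [491.1 171.2 181.6] tilt [-0.001  0.002 -1.   ] yangle -1.428 tool delta mm [ 60.6 -20.1  -1.1] dist 63.9
```

Now down to height, 20 mm forward.

arm_command(deltas=[[[0.018,-0.01,-0.0008,0,0.015],[0.018,-0.01,0,0,0.015],[0.015,0,0,0,0.015],[0.0095,0,0,0,0.015],[0,0,0,0,0.015]]])

```text
t: 14.53
eef_pos: [488.6, 186.2, 118.9]
tool_rot: [-0.049, -0.704, -0.048, 0.707]
wrist_force: [-0.8, 0.5, -1.3]
grip_width: 21.1
```

arm_command(deltas=[[[0,0,0,0,0.015],[0,0,0,0,0.015]]])

```text
t: 14.7
eef_pos: [491.1, 187.0, 121.7]
tool_rot: [0.049, 0.706, 0.049, -0.705]
wrist_force: [-0.4, -0.4, -1.3]
grip_width: 21.1
```

```bash
python3 - <<'E'
from h import *
plan(489.2,191.4,121)
import cv2
a=ctrl.snapshot("side")[...,::-1]
cv2.imwrite("pics/y.png",a)
E
```

```text
pos [491.1 187.  121.7] tilt [ 0.002  0.    -1.   ] yangle -1.433 tool delta mm [ 0.7 -4.6  1.2] dist 4.8
```

arm_command(deltas=[[[0,-0.008,0.001,0,0.015],[0,-0.012,0,0,0.015],[0,-0.012,0,0,0.015],[0,-0.004,0,0,0.015],[0,0,0,0,0.015]]])

```text
t: 15.17
eef_pos: [483.9, 224.3, 120.8]
tool_rot: [0.05, 0.705, 0.05, -0.705]
wrist_force: [-0.3, -0.7, -1.5]
grip_width: 21.3
```

arm_command(deltas=[[[0,-0.003,0,0,0.015],[0,-0.003,0,0,0.015],[0,-0.002,0,0,0.015]]])

```text
t: 15.42
eef_pos: [482.7, 228.7, 120.3]
tool_rot: [-0.051, -0.705, -0.048, 0.706]
wrist_force: [-0.2, -6.5, -1.9]
grip_width: 21.3
```

arm_command(deltas=[[[0,-0.002,0,0,0.015],[0,-0.002,0,0,0.015]]])

```text
t: 15.58
eef_pos: [482.2, 234.8, 120.5]
tool_rot: [-0.049, -0.705, -0.049, 0.706]
wrist_force: [-1.2, 0.3, -2.0]
grip_width: 21.4
```

Force dropped and the tool jumped 6 mm, so it snapped. I'll confirm against the stop.

arm_command(deltas=[[[0,-0.003,0,0,0.015],[0,-0.002,0,0,0.015],[0,0,0,0,0.015]]])

```text
t: 15.83
eef_pos: [482.0, 236.0, 120.6]
tool_rot: [-0.053, -0.705, -0.047, 0.706]
wrist_force: [1.2, -10.7, 0.0]
grip_width: 21.5
```

arm_command(deltas=[[[0,-0.003,0,0,0.015],[0,0,0,0,0.015]]])

```text
t: 16.0
eef_pos: [481.9, 236.4, 120.6]
tool_rot: [-0.055, -0.705, -0.045, 0.705]
wrist_force: [3.2, -17.1, 0.7]
grip_width: 21.6
```

Home at (482,236), as predicted. Relax, release and lift clear.

arm_command(deltas=[[[0,0.003,0,0,0.015],[0,0.003,0,0,0.015],[0,0,0,0,0.015]]])

```text
t: 16.25
eef_pos: [482.1, 235.7, 120.6]
tool_rot: [-0.049, -0.705, -0.048, 0.706]
wrist_force: [0.0, -4.0, -1.3]
grip_width: 21.5
```

arm_command(deltas=[[[0,0,0,0,0.03],[0,0,0,0,0.06],[0,0,0,0,0.06],[0,0,0,0,0.06],[0,0,0,0,0.06]]])

```text
t: 16.67
eef_pos: [482.6, 237.3, 121.0]
tool_rot: [0.049, 0.706, 0.049, -0.705]
wrist_force: [-0.4, -0.3, 0.6]
grip_width: 51.8
```

arm_command(deltas=[[[0,0,0,0,0.06],[-0.025,0,0,0,0.06],[-0.025,0,0,0,0.06],[-0.025,0,0,0,0.06],[-0.025,0,0,0,0.06]]])

```text
t: 17.08
eef_pos: [482.2, 236.8, 221.9]
tool_rot: [0.049, 0.705, 0.049, -0.705]
wrist_force: [0.2, 0.6, -0.7]
grip_width: 60.2
```

arm_command(deltas=[[[0,0.03,0,0,0.06],[0,0.04,0,0,0.06],[0,0.04,0,0,0.06],[0,0.04,0,0,0.06],[0,0.04,0,0,0.06]]])

```text
t: 17.5
eef_pos: [508.6, 47.1, 221.0]
tool_rot: [0.049, 0.706, 0.049, -0.705]
wrist_force: [0.3, -0.7, -0.8]
grip_width: 60.1
```

arm_command(deltas=[[[0,0.04,0,0,0.06],[0,0.03,0,0,0.06],[0,0,0,0,0.06],[0,0,0,0,0.06],[0,0,0,0,0.06]]])

```text
t: 17.92
eef_pos: [518.2, -20.3, 220.7]
tool_rot: [-0.049, -0.705, -0.049, 0.705]
wrist_force: [-0.1, -0.5, 0.1]
grip_width: 59.9
```

```bash
python3 - <<'E'
from h import *
import cv2
print(ctrl.get_obs()["t"],ctrl.get_obs()["wrist_force"])
a=ctrl.snapshot("side")[...,::-1];b=ctrl.snapshot("top")[...,::-1]
f=lambda im,x,y,w,h,s:cv2.resize(im[y:y+h,x:x+w],None,fx=s,fy=s,interpolation=cv2.INTER_CUBIC)
cv2.imwrite("pics/g8.png",np.hstack([f(a,165,180,115,140,4),f(b,110,155,75,140,4)]))
E
```

```text
17.9167 [-0.10626585 -0.53082425  0.09009125]
```

View pics/g8.png

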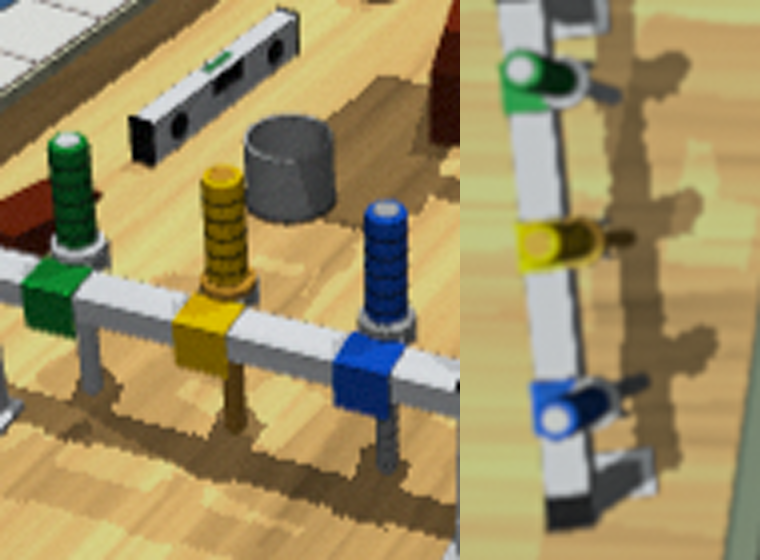

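All three stand upright and collinear: top-view handle tops are at (125,172.5), (130,215.8) and (134,260). Their collars sit just above the jaws, and the cup is unmoved. Handing in.

```bash
python3 -c "
from cell import ctrl
print(ctrl.finish_job())"
```

```text
the job is handed in; nothing more can be done
None
```

Both gauges are put away and the job was handed in at about 18 s of robot time; `finish_job` gave no verdict. I dipped the steel gauge's tip about 19 mm into the oil cup, by the TCP height. I then pressed the steel gauge from the side into the blue clip and the brass gauge into the yellow clip, released both, and moved the arm clear.

**Last checks:**
- **Snap:** each gauge jumped forward past the lips as the force fell, then met a hard stop. I pushed to about 21 N on the steel gauge and 17 N on the brass.
- **Final picture:** both gauges stand upright, in line with the untouched probe and spaced like it, with their collars just above the jaws. The cup, level and probe look unmoved. The tin and jack were outside the final crop, so I did not recheck them.

**What disagreed:**
- **Finger height:** the fingers sat roughly 20–30 mm higher than the nominal tool numbers implied, judged from the side camera. I set the grasp height from that view and from the grip width of about 22 mm on the handle, and measured later heights from there.
- **Side camera:** it also disagreed with the top camera by about 5–12 mm in y, so I relied on the top view for positions.

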